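# Pin the sample carousel and store its home position

### The job

The dosing station has lost its home position. Take the red index pin from the tool stand, slide its tip along the curved slot in the station's deck until it drops into the hidden hole of the index disc, and push it fully home until its handle rests on the metal plate. Only with the pin home, flip the yellow guard up and back until it stays open by itself and press the green button beneath it all the way down; leave the pin in and the guard open, and leave the stand's other tools, the bottles, the jar and the beaker undisturbed.

Things in the scene. Friction and masses are not known exactly. Their poses are not given: they have to be found in the camera images.
- pin_grip (a point): Middle of the red handle of the index pin. Handle round, 26 mm diameter, 70 mm long, on a plain round-tipped steel shank 8 mm x 45 mm; about 90 g. Stands upright in one of the stand's three holes (varies), the handle's lower end on the stand's top, 55 mm above the table. This point: on the axis, 35 mm above the handle's lower end, 80 mm above the tip; z axis up along the pin.
- pin_tip (a point): The pin's round tip, on its axis, 80 mm below pin_grip.
- stand: Tool stand: fixed aluminium block 70 x 190 x 55 mm, holes of 11 mm diameter right through in a row along its y axis at -60, 0 and +60 mm. Origin: centre of its underside. Pin, screwdriver and nut driver stand in it.
- station: Dosing station: fixed white housing 300 (x) x 360 (y) x 80 mm high; round carousel plate (186 mm diameter, hub up to 133 mm above the table), curved slot in a metal plate on the robot's side of it, guarded button to the right of the slot, mast 430 mm high at the far right corner. Origin: centre of its underside; front faces -x; turned up to 0.2 rad.
- slot_mid (a point): Middle of the curved slot, at the top face of its metal plate, 82 mm above the station's underside. The slot is 13 mm wide; its middle line is an arc of 125 mm radius about carousel_axis through slot_right, slot_mid and slot_left. 10 mm below the plate's face lies the smooth dark index disc with one hidden hole (see carousel_axis).
- slot_right (a point): Centre of the pin when it stands at the slot's right end (the -y end, 0.30 rad along the arc from slot_mid), at the plate's face.
- slot_left (a point): The same at the slot's left (+y) end.
- carousel_axis (a point): Carousel's vertical axis at the plate's face: centre of the slot's arc. The index disc's one round hole, 12 mm wide (1.5 mm chamfer), lies on that arc up to 0.25 rad (31 mm) either side of slot_mid, different each time; only there does the pin go deeper than the disc's face. Fully home, the handle's end rests on the plate, tip 45 mm below its face. The disc does not turn when rubbed.
- guard (a joint): Angle of the translucent yellow guard over the button: 0 shut, opens up and away from the robot to 1.95 rad, where it rests against its stop. Light (60 g): let go early it falls shut, past 1.3 rad it falls open by itself.
- guard_hinge (a point): Middle of the guard's hinge, whose axis is the station's y axis; 92 mm above the station's underside, at the guard's far (+x) side. The shut guard is a box reaching 76 mm from here towards the robot, 66 mm wide, its top 24 mm above the hinge.
- guard_tab (a point): Upper part of the red lifting tab on the guard's top, near its front edge: a fin 10 mm thick across the hinge axis's direction (y), 24 mm long (x), 34 mm high. This point is on its middle plane, 11 mm below its top; shut, it is 60 mm nearer the robot than the hinge and 47 mm above it. It can be pinched from above, or pushed up and back from its front.
- button (a joint): Travel of the green push button: 0 up, 0.006 m fully down (about 5 N); it springs back.
- button_top (a point): Centre of the button's top (32 mm diameter), 99.5 mm above the station's underside when up; 38 mm from the hinge towards the robot.
- screwdriver_grip (a point): Screwdriver in the tool stand, yellow handle of the same size as the pin's; middle of its handle. To be left.
- nutdriver_grip (a point): Nut driver in the tool stand, blue handle of the same size; middle of its handle. To be left.
- bottle_a: Amber bottle with blue cap, 86 mm diameter, 180 mm high, right of the station. Origin: centre of its underside. To be left.
- bottle_b: Amber bottle with blue cap, 96 mm diameter, 210 mm high, left of the station. Origin: centre of its underside. To be left.
- jar: Amber jar with white cap, 72 mm diameter, 85 mm high, left front. Origin: centre of its underside. To be left.
- beaker: Glass beaker, 68 mm diameter, 90 mm high, left front. Origin: centre of its underside. To be left.

How it is judged (in metres and radians):
On the way, in this order (a step that is already met when the one before it is completed fails the run):
1. the index pin is fully home in the index disc's hole (z of pin_tip in the frame of station below 0.042 m and horizontal distance between pin_tip and slot_mid below 0.05 m and angle between pin_grip's own z axis and vertical below 0.15 rad), for 0.2 s.
2. the guard stands open by itself, the pin still home (all of step 1 and value of joint guard above 1.6 rad and contact force between the fingers and guard below 0.05 N), for 0.4 s.
3. the button is pressed fully down, guard open and pin home (all of step 1 and value of joint guard above 1.6 rad and value of joint button above 0.0048 m), for 0.05 s.
At the end, for the whole second after the job is handed in: The pin stands upright (within 0.15 rad) and at rest in the hole under the slot, its handle's lower end within 5 mm of the metal plate; the guard is open beyond 1.6 rad; the button has been pressed beyond 4.8 mm and is up again (under 2 mm) (all of step 1 and value of joint guard above 1.6 rad and value of joint button below 0.002 m and linear speed of pin below 0.02 m/s); the robot touches nothing.
It fails at once if the button is pressed (beyond 3 mm) while the pin is not home (value of joint button above 0.003 m and not (z of pin_tip in the frame of station below 0.042 m and horizontal distance between pin_tip and slot_mid below 0.05 m and angle between pin_grip's own z axis and vertical below 0.15 rad)).
It fails at once if the screwdriver or nut driver is shifted by more than 20 mm (distance of any of screwdriver_grip, nutdriver_grip from where it was at the start of the episode above 0.02 m).
It fails at once if a bottle, the jar or the beaker is shifted by more than 30 mm (distance of any of bottle_a, bottle_b, jar, beaker from where it was at the start of the episode above 0.03 m).
It also fails if it takes over 72 s, if anything falls off the work surface, if the arm or the gripper's body presses on something with over 40 N, if the wrist force passes 120 N, or if a joint passes its speed limit or range.

### The arm

A 6-joint arm with a two-finger parallel gripper is mounted at the origin on the work surface. World frame = base frame: x ahead of the robot, y to its left, z up, the work surface at z = 0. Lengths are in m, angles in degrees, forces in N, time in s.
With the tool pointing down it reaches from about 0.375 to 0.9 m from the base axis. Payload 3.1 kg.
Tool frame: the origin (TCP) lies at the centre of the arm's flange, where the gripper is bolted on; the fingertips stand 182 mm ahead of it and the grasp point (between the pads) lies bot.grip_point_offset ahead of it (bot.grip_point_offset is the distance from the TCP to the grasp point, in m); x points along the fingers, z is the direction in which the jaws open and shut, and the axes are right-handed (so a half turn about x gives the same grasp; the last joint's range is limited). The gripper opens to 87 mm and grips with 3 to 60 N. Pads are 19 mm wide; open, the fingers measure 117 mm over their backs; the gripper's body (75 mm by 190 mm) begins 51 mm behind the grasp point.
Start: joints at [54.861, 30.224, 82.088, -0, 67.689, -10.227], TCP at [0.263, 0.567, 0.405] pointing down, gripper open.
Joint ranges: [-176.69, 176.69], [-43.24, 126.21], [12.49, 139.97], [-82, 262], [0, 151.66], [-163.58, 163.58]. Speed limits (degrees/s): [159.86, 159.86, 180, 180, 180, 180].

### API

Orientations are given as a 3x3 rotation matrix whose columns are the frame's x, y, z axes.
In Python, from rig import bot gives the robot as it stands.
- The arm moves only by the tool step_arm, never from a script. Its argument "motion" is a list that holds one entry, the list of rows, each a list of 7 numbers: the turn, a rotation vector about the world's x, y, z in degrees, then the shift along the world's x, y, z in mm, then the finger opening in mm, from 0 to 87. A call has 1 to 12 rows; each row is the pose to reach, as a shift and turn from the pose commanded when the call began; what a row does not reach only later rows make up. A row lasts 1/12 s, in which the tool goes at most 41.7 mm and 7.16 degrees, less where a joint would pass 70% of its speed; a pose out of reach is approached as far as the arm can. A call with a gripper value outside its range is refused whole. The fingers move at their own pace and stop on an object; the grip force is fixed at half the most. Time passes only in rows, so rows that repeat a pose let the fingers close. It gives the time, the measured TCP pose, the force and the opening at its end, in the units of the state.
- bot.read_state(): the state, without advancing time (a new reading comes with each control period).
- bot.capture(name): name is "scene" or "top"; returns a dict with "frame" (384x512x3 uint8, red, green, blue), "range_z" (384x512 float32, m along the optical axis (not along the pixel's ray), 0 where there is no reading), "fx", "fy", "cx", "cy" (pixels), "dist_coeffs" ([k1, k2, p1, p2, k3] as OpenCV has them; the pictures are not rectified), "cam_to_world" (4x4, takes a point from camera to world coordinates). Camera axes: x right, y down, z forward; pixel columns grow to the right and rows downward; lengths in m; the calibration is good to about 2 mm. A picture is of the moment at which its call begins.
- bot.hand_in(): hands the job in, once; it reports no verdict.
The state is a dict: "time_s": time; "joint_positions": joint angles; "qvel": joint speeds; "tau": joint torques, N m; "position": TCP position; "tcp_rot": TCP orientation; "force": force on the tool from outside, world axes, zero at the start; "moment": the same for the moment, N m; "opening": opening from 0.0 (shut) to 1.0 (fully open).
Only numpy, scipy, OpenCV 4.12 (cv2) and the standard library are available. Lean on these libraries where they do the work, as an engineer would, in place of code of your own. Each camera call takes 0.05 s, during which the arm holds its last target.

## Working session

There is one attempt and no reset: what is moved stays moved. The work goes in short steps, Python scripts to look and compute and a tool call to move; the robot and the scene stay as the last step left them, time stands still between calls to the robot, and variables do not carry over. Pictures are saved under pics/ and viewed, and the job is handed in when it is done.

Besides the shell and the picture viewer there is one more tool, called in YAML: its name, and indented under it one key for each argument. step_arm: Moves the arm, as the interface text tells. Its arguments: {"type":"object","properties":{"motion":{"type":"array"}},"required":["motion"]}

```bash
ls; mkdir -p pics; python3 - <<'E'
from rig import bot
import cv2,pickle
s=bot.read_state();print(s);print(bot.grip_point_offset)
for n in("scene","top"):
    c=bot.capture(n);pickle.dump(c,open(n+".pkl","wb"))
    cv2.imwrite(f"pics/{n}0.png",c["frame"][:,:,::-1]);print(n,c["fx"],c["fy"],c["cx"],c["cy"],c["dist_coeffs"]);print(c["cam_to_world"])
E
```

```text
pics
{'time_s': 0.0, 'joint_positions': array([ 5.48605775e+01,  3.02797581e+01,  8.21590236e+01,  2.60417272e-04,
        6.76895910e+01, -1.02278594e+01]), 'qvel': array([ 0.02655377,  0.00018569, -0.02196819,  0.03919118, -0.00855946,
       -0.06105244]), 'tau': array([ 2.32001012e-04, -4.40048397e+01, -1.76591510e+01,  6.33572834e-02,
        5.82925498e-02, -1.47778765e-04]), 'position': array([0.26302985, 0.56656064, 0.40374806]), 'tcp_rot': array([[-1.29301279e-03, -9.06958036e-01,  4.21219004e-01],
       [-1.82977730e-03,  4.21220797e-01,  9.06956279e-01],
       [-9.99997490e-01,  4.01969096e-04, -2.20417510e-03]]), 'force': array([ 0.11976278,  0.6386708 , -0.414378  ]), 'moment': array([ 0.01665643,  0.01532536, -0.03121805]), 'opening': 0.9991445523283822}
0.1635
scene 371.69397338633394 371.69397338633394 254.36613554363447 192.32802553921655 [-0.05692705  0.          0.          0.          0.        ]
[[ 0.82339671  0.32731941 -0.46355135  1.07230042]
 [ 0.56693305 -0.43909547  0.69698069 -0.8021304 ]
 [ 0.024592   -0.83669419 -0.54711796  0.78139345]
 [ 0.          0.          0.          1.        ]]
top 351.27749706703577 351.27749706703577 255.77823199629535 194.0551483229535 [-0.01434885  0.          0.          0.          0.        ]
[[ 0.02525532 -0.99732869  0.06853939  0.4541071 ]
 [-0.99946706 -0.02377204  0.02237143  0.02933759]
 [-0.02068235 -0.06906786 -0.99739755  1.3082605 ]
 [ 0.          0.          0.          1.        ]]
```

View pics/scene0.png

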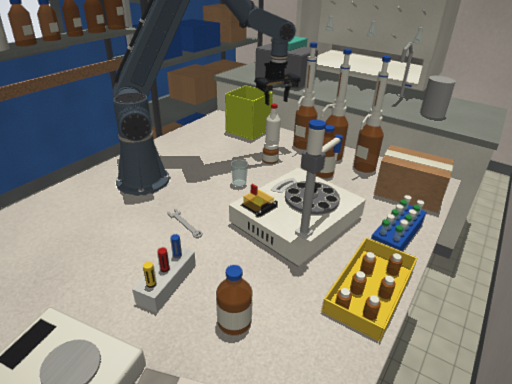

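View pics/top0.png

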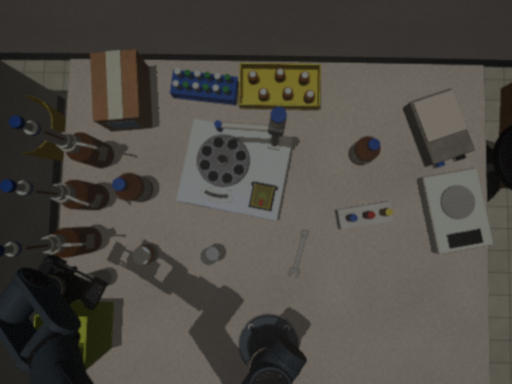

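The scene view shows the station near (300,205), with the guard at (260,200) and the stand at (165,275). The red pin is in the middle hole, (370,215) in the top view. The top view also shows the slot at about (215,194) and the guard at (262,196).

```bash
cat > h.py <<'E'
import numpy as np,cv2,pickle
def load(n): return pickle.load(open(n+".pkl","rb"))
def K(c): return np.array([[c["fx"],0,c["cx"]],[0,c["fy"],c["cy"]],[0,0,1.]])
def rays(c,uv):
    p=cv2.undistortPoints(np.asarray(uv,float).reshape(-1,1,2),K(c),np.array(c["dist_coeffs"],float)).reshape(-1,2)
    return np.c_[p,np.ones(len(p))]
def dep(c,uv,z=None):
    uv=np.asarray(uv,float).reshape(-1,2)
    if z is None: z=c["range_z"][uv[:,1].round().astype(int),uv[:,0].round().astype(int)]
    P=rays(c,uv)*np.asarray(z).reshape(-1,1); T=c["cam_to_world"]
    return P@T[:3,:3].T+T[:3,3]
def onplane(c,uv,h):
    T=c["cam_to_world"];d=rays(c,uv)@T[:3,:3].T;o=T[:3,3]
    return o+d*((h-o[2])/d[:,2])[:,None]
def proj(c,X):
    T=np.linalg.inv(c["cam_to_world"]);r=cv2.Rodrigues(T[:3,:3])[0]
    return cv2.projectPoints(np.asarray(X,float).reshape(-1,1,3),r,T[:3,3],K(c),np.array(c["dist_coeffs"],float))[0].reshape(-1,2)
def cloud(c):
    v,u=np.mgrid[0:384,0:512]
    return dep(c,np.c_[u.ravel(),v.ravel()]).reshape(384,512,3)
E
python3 - <<'E'
from h import *
for n,(u0,u1,v0,v1) in dict(top=(170,310,95,225),scene=(220,380,110,270)).items():
    c=load(n);im=c["frame"][v0:v1,u0:u1,::-1]
    cv2.imwrite(f"pics/{n}_crop.png",cv2.resize(im,None,fx=4.2 if n=="top" else 3.7,fy=4.2 if n=="top" else 3.7,interpolation=cv2.INTER_CUBIC))
    P=cloud(c)
    f=c["frame"].astype(int);R,G,B=f[...,0],f[...,1],f[...,2]
    red=((R>110)&(G<70)&(B<70)).astype(np.uint8)
    k,l,st,ce=cv2.connectedComponentsWithStats(red)
    for i in range(1,k):
        if st[i,4]>8:
            p=P[l==i];print(n,"red",ce[i],st[i,4],np.median(p,0),p.max(0),p.min(0))
c=load("top");P=cloud(c)
m=(abs(P[...,2]-.055)<.006);
k,l,st,ce=cv2.connectedComponentsWithStats(m.astype(np.uint8))
for i in range(1,k):
    if st[i,4]>100: print("h55",ce[i],st[i],cv2.minAreaRect(P[l==i][:,:2].astype(np.float32)))
m=(abs(P[...,2]-.081)<.007);
k,l,st,ce=cv2.connectedComponentsWithStats(m.astype(np.uint8))
for i in range(1,k):
    if st[i,4]>100: print("h80",ce[i],st[i],cv2.minAreaRect(P[l==i][:,:2].astype(np.float32)))
E
```

```text
scene red [273.72727273 104.45454545] 11 [0.22398336 0.61360797 0.1895041 ] [0.23177142 0.62309181 0.19258249] [0.21212273 0.59754243 0.18611808]
scene red [253.5 185.5] 10 [0.50964984 0.03601129 0.1475525 ] [0.51942812 0.04115146 0.15063804] [0.5001711  0.03404848 0.14529688]
scene red [161.88372093 250.65116279] 43 [ 0.47925332 -0.33539613  0.12291947] [ 0.48894434 -0.32584557  0.12639534] [ 0.46728612 -0.34589271  0.12063417]
h55 [204.32988625  86.5336091 ] [169  70  68  32 967] ((0.9377448558807373, 0.2628004550933838), (0.24243351817131042, 0.09200230985879898), 84.3272705078125)
h55 [419.40186916 134.19626168] [408 103  24  62 107] ((0.7721178531646729, -0.5251639485359192), (0.2334393411874771, 0.00617620162665844), 20.023332595825195)
h55 [457.16856187 211.44648829] [ 422  168   72   86 2990] ((0.4997744560241699, -0.6583142876625061), (0.27780961990356445, 0.2024834007024765), 11.629364967346191)
h55 [363.41108247 215.19587629] [337 202  57  28 776] ((0.47474780678749084, -0.3329051434993744), (0.0698297843337059, 0.19261229038238525), 10.89190673828125)
h80 [439.95229785 116.64514252] [ 413   89   55   64 1719] ((0.8091374635696411, -0.5938053131103516), (0.2117966115474701, 0.15485119819641113), 20.213895797729492)
h80 [235.69942411 172.26620843] [ 176  119  116  102 5383] ((0.6253045201301575, 0.13658252358436584), (0.36078038811683655, 0.30230259895324707), 80.17512512207031)
h80 [141.21161826 254.67219917] [133 246  18  18 241] ((0.3177736699581146, 0.45085564255714417), (0.058558277785778046, 0.05920815467834473), 88.77935791015625)
```

View pics/top_crop.png

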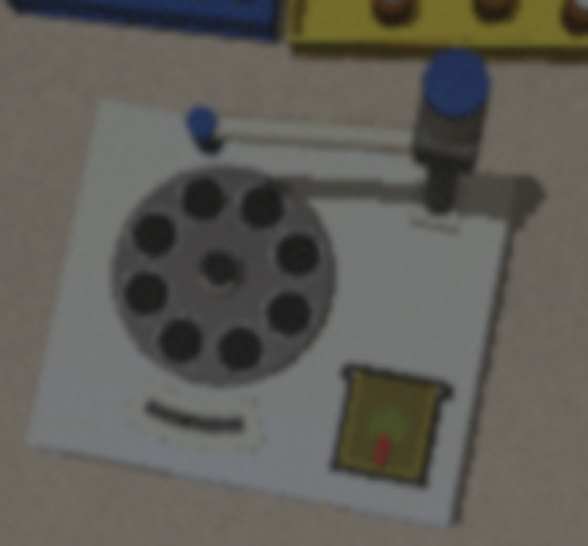

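View pics/scene_crop.png

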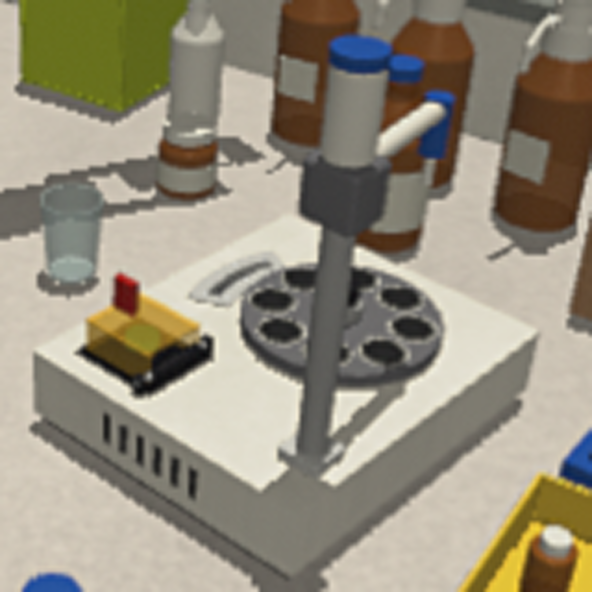

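The top crop shows the slot with its ends at crop (150,407) and (240,425). The hub is at (220,268), the red tab at (382,450) and the guard hinge along (345..450,368..392).

```bash
python3 - <<'E'
from h import *
from scipy.optimize import least_squares
c=load("top");P=cloud(c);g=cv2.cvtColor(c["frame"],cv2.COLOR_RGB2GRAY)
psi=np.radians(-9.82);ex=np.array([np.cos(psi),np.sin(psi)]);ey=np.array([-np.sin(psi),np.cos(psi)])
# carousel: heights
m=np.zeros(g.shape,bool);m[130:192,190:256]=1
z=P[...,2][m];print(np.histogram(z,bins=np.arange(.06,.15,.005)))
mm=m&(P[...,2]>.093)&(P[...,2]<.115)
print("carousel rect",cv2.minEnclosingCircle(P[mm][:,:2].astype(np.float32)),np.median(P[mm][:,2]),mm.sum())
hub=m&(P[...,2]>.122);print("hub",P[hub].mean(0),hub.sum())
# slot dark pixels
f=g.astype(float)
for v in range(188,202): print(v,g[v,198:236])
E
```

```text
(array([   0,    1,  106, 1107,  617,   28,  632, 1352,  107,   10,   24,
         13,    2,   19,   33,    2,    0]), array([0.06 , 0.065, 0.07 , 0.075, 0.08 , 0.085, 0.09 , 0.095, 0.1  ,
       0.105, 0.11 , 0.115, 0.12 , 0.125, 0.13 , 0.135, 0.14 , 0.145]))
carousel rect ((0.6343612670898438, 0.15024477243423462), 0.12438150495290756) 0.09656418610157336 1941
hub [0.63496072 0.14157864 0.35494926] 91
188 [119 117 119 118 117 118 116 115 116 115 116 115 113 111 114 117 116 118
 117 117 116 115 114 113 113 114 115 115 116 115 116 117 117 118 118 118
 118 117]
189 [118 118 116 117 118 118 113 107 105 110 114 117 115 117 116 117 116 118
 116 116 118 117 117 118 119 118 118 117 117 113 113 114 112 115 117 118
 117 117]
190 [118 116 114 115 117 116 107  91  85  95 104 111 116 116 116 118 118 117
 117 115 116 117 117 117 118 118 118 117 116 113 112 112 106 112 117 117
 118 118]
191 [118 116 113 115 117 113  95  72  62  71  82  93 101 106 111 114 116 117
 117 118 117 117 118 117 118 117 118 116 118 116 116 115 109 112 117 118
 118 118]
192 [118 117 116 116 118 112  90  66  56  57  61  70 
[... 846 characters left out ...]
70  72  76  73  74  74  85 103 114 117 116 117 117
 119 119]
198 [118 118 118 119 117 117 115 116 118 118 116 115 118 118 116 114 112 112
 110 107 102  99  96  94  98 100  98  98  99 105 113 117 118 118 112 116
 119 118]
199 [118 119 119 118 118 118 117 118 119 116 111 112 116 118 117 117 118 117
 117 115 115 113 113 113 114 114 113 114 114 115 116 117 118 115 109 112
 118 119]
200 [119 119 119 119 118 118 118 119 119 116 111 112 116 117 116 116 116 116
 118 116 117 117 117 118 118 117 117 118 116 117 117 117 116 115 112 114
 118 117]
201 [119 119 118 119 119 118 118 119 120 119 118 117 118 118 116 116 118 117
 117 115 115 115 118 118 118 119 118 117 114 115 115 113 110 113 116 118
 118 120]
```

```bash
cat > fit.py <<'E'
from h import *
from scipy.optimize import least_squares
from scipy.ndimage import gaussian_filter
def fit(n,u0,u1,v0,v1,x0,amp=60):
    c=load(n);g=cv2.cvtColor(c["frame"],cv2.COLOR_RGB2GRAY).astype(float)
    s=4;vv,uu=np.mgrid[v0:v1:1/s,u0:u1:1/s]
    W=onplane(c,np.c_[uu.ravel()-.5+.5/s,vv.ravel()-.5+.5/s],0.082)[:,:2]
    obs=g[v0:v1,u0:u1];bg=np.percentile(obs,85)
    def model(p):
        d=W-p[:2];a=np.arctan2(d[:,1],d[:,0])-(p[2]+np.pi);a=(a+np.pi)%(2*np.pi)-np.pi
        ac=np.clip(a,-.3,.3)+p[2]+np.pi
        q=p[:2]+.125*np.c_[np.cos(ac),np.sin(ac)]
        dist=np.hypot(*(W-q).T)
        m=1/(1+np.exp((dist-.0065)/.0004))
        m=gaussian_filter(m.reshape(vv.shape),p[4]*s)
        return m.reshape(v1-v0,s,u1-u0,s).mean((1,3))
    def f(p): return (bg-p[3]*model(p)-obs).ravel()/10
    r=least_squares(f,list(x0)+[amp,.6],x_scale=[.001,.001,.01,5,.1],diff_step=1e-3)
    return r
if __name__=="__main__":
    r=fit("top",199,234,186,202,[.635,.15,-.17]);print(r.x,r.cost);p=r.x
    print("slot_mid",p[:2]+.125*np.array([np.cos(p[2]+np.pi),np.sin(p[2]+np.pi)]))
    c=load("scene");sm=proj(c,[[*(p[:2]+.125*np.array([np.cos(p[2]+np.pi+a),np.sin(p[2]+np.pi+a)])),.082] for a in(-.3,0,.3)]);print(sm)
    r=fit("scene",270,302,174,200,p[:3],40);print(r.x,r.cost);p=r.x
    print("slot_mid",p[:2]+.125*np.array([np.cos(p[2]+np.pi),np.sin(p[2]+np.pi)]))
E
python3 fit.py
python3 - <<'E'
from h import *
# station rect by top-face contour, colour based
c=load("top");P=cloud(c);g=c["frame"]
# red low threshold top
f=c["frame"].astype(int);R,G,B=f[...,0],f[...,1],f[...,2]
red=((R>1.7*G)&(R>1.7*B)&(R>50)).astype(np.uint8)
k,l,st,ce=cv2.connectedComponentsWithStats(red)
for i in range(1,k):
    if st[i,4]>4 and ce[i][0]>200:
        print(ce[i],st[i],np.median(P[l==i],0))
for nm,h,ctr in(("blue",.125,(351,217)),("yel",.125,(388,212))):pass
sc=load("scene");f=sc["frame"]
cv2.imwrite("pics/slotz.png",cv2.resize(f[165:225,225:310,::-1],None,fx=9,fy=9,interpolation=cv2.INTER_CUBIC))
E
```

```text
[ 0.65445437  0.17650977 -0.17086467 64.10142709  0.84375276] 109.8030082049246
slot_mid [0.53127461 0.19776408]
[[291.24727896 180.58367878]
 [283.46664023 183.68152407]
 [277.82936561 188.1088242 ]]
[ 6.39870257e-01  7.02967997e-02 -1.16394940e+00  1.32830891e+03
  6.90748325e+00] 5326.453366710437
slot_mid [0.59040581 0.18509344]
[260.42857143 201.85714286] [259 199   4   6  14] [0.50777676 0.03914442 0.14796099]
[370.43243243 214.43243243] [367 212   8   6  37] [ 0.47750122 -0.3297412   0.12336259]
```

View pics/slotz.png

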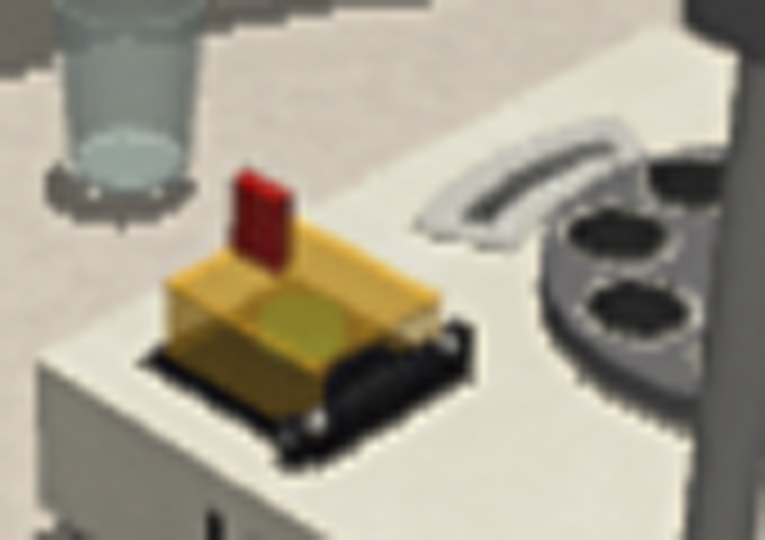

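```bash
python3 - <<'E'
from h import *
c=load("top");s=load("scene")
print("pin",onplane(c,[[370.4,214.3]],.122), proj(s,[[.4755,-.331,.125]]))
# model pin top circle vs images
f=c["frame"];cv2.imwrite("pics/st.png",cv2.resize(f[195:240,325:405,::-1],None,fx=9,fy=9,interpolation=cv2.INTER_NEAREST))
for nm,uv in(("bottle_b",(128,187)),("guard tab top",(260.4,201.8)),("beaker",(211,253)),("jar",(141,254)),("bottleA",(368,147))): print(nm,onplane(c,[uv],dict(bottle_b=.21,beaker=.09,jar=.085,bottleA=.18).get(nm,.15)))
p=np.array([.6545,.1765]);ps=-.1709
# station frame: tab from top
ex=np.array([np.cos(ps),np.sin(ps)]);ey=np.array([-np.sin(ps),np.cos(ps)])
t=onplane(c,[(260.4,201.8)],.148)[0,:2]
print("tab",t,"rel axis in station",(t-p)@ex,(t-p)@ey)
ctr=np.array([.6253,.1366]);print("axis in st",(p-ctr)@ex,(p-ctr)@ey)
# hinge corners in crop4.2 -> px
for q in((345,370),(450,390)):
    print("hinge",onplane(c,[(170+q[0]/4.2,95+q[1]/4.2)],.095))
P=cloud(c);m=P[...,2]>.39
print("mast", [np.percentile(P[100:160,200:300][(P[100:160,200:300,2]>.2)],q,axis=0) for q in(2,50,98)])
E
```

```text
pin [[ 0.47672772 -0.33030564  0.122     ]] [[162.12060562 248.71782466]]
bottle_b [[0.54233067 0.45943904 0.21      ]]
guard tab top [[0.50845336 0.03941932 0.15      ]]
beaker [[0.33045752 0.20591775 0.09      ]]
jar [[0.31956433 0.45096953 0.085     ]]
bottleA [[ 0.69280235 -0.3044496   0.18      ]]
tab [0.5085472  0.03943673] rel axis in station -0.12051631892345083 -0.15988863736376574
axis in st 0.021988852088628347 0.044284764691984356
hinge [[0.57530201 0.07013221 0.095     ]]
hinge [[ 0.56075133 -0.01688476  0.095     ]]
mast [array([ 0.4541071 , -0.02020237,  0.22709974]), array([0.70924473, 0.01614977, 0.33604516]), array([0.73289718, 0.16914722, 1.3082605 ])]
```

View pics/st.png

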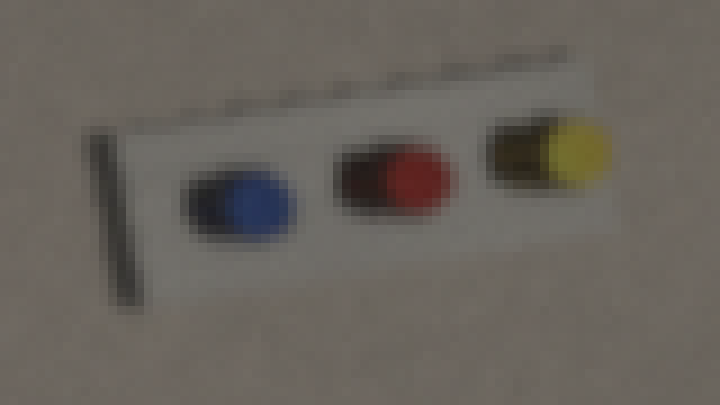

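The crop shows the pin's red cap centred at about (371.5,214.7), which gives (0.475,-0.333). That agrees with the centre of the stand, so I'm moving there.

step_arm:
  motion:
    - [[0, 0, -4.5, 9, -38, 0, 87], [0, 0, -9, 18, -76, 0, 87], [0, 0, -13.5, 27, -114, 0, 87], [0, 0, -18, 36, -152, 0, 87], [0, 0, -22.5, 45, -190, 0, 87], [0, 0, -27, 54, -228, 0, 87], [0, 0, -31.5, 63, -266, 0, 87], [0, 0, -36, 72, -304, 0, 87], [0, 0, -40.5, 81, -342, 0, 87], [0, 0, -45, 90, -380, 0, 87], [0, 0, -49.6, 99, -418, 0, 87], [0, 0, -54.2, 108, -456, 0, 87]]

```text
time_s: 1.1
position: [0.371, 0.1091, 0.4047]
tcp_rot: [[-0.0, -0.185, 0.983], [0.0, 0.983, 0.185], [-1.0, 0.0, -0.0]]
force: [0.9, -0.5, 0.3]
opening: 0.998
```

step_arm:
  motion:
    - [[0, 0, 0, 9, -38, 0, 87], [0, 0, 0, 18, -76, 0, 87], [0, 0, 0, 27, -114, 0, 87], [0, 0, 0, 36, -152, 0, 87], [0, 0, 0, 45, -190, 0, 87], [0, 0, 0, 54, -228, 0, 87], [0, 0, 0, 63, -266, 0, 87], [0, 0, 0, 72, -304, 0, 87], [0, 0, 0, 81, -342, 0, 87], [0, 0, 0, 90, -380, 0, 87], [0, 0, 0, 99, -418, 0, 87], [0, 0, 0, 104, -444, 0, 87]]

```text
time_s: 2.1
position: [0.4757, -0.3368, 0.4044]
tcp_rot: [[0.001, -0.187, 0.982], [-0.002, 0.982, 0.187], [-1.0, -0.002, 0.001]]
force: [0.8, 1.0, 0.3]
opening: 1.004
```

step_arm:
  motion:
    - [[0, 0, 0, 0, 0, -20, 87], [0, 0, 0, 0, 0, -45, 87], [0, 0, 0, 0, 0, -70, 87], [0, 0, 0, 0, 0, -90, 87], [0, 0, 0, 0, 0, -105, 87], [0, 0, 0, 0, 0, -120, 87], [0, 0, 0, 0, 0, -132, 87], [0, 0, 0, 0, 0, -141, 87], [0, 0, 0, 0, 0, -141, 87]]

```text
time_s: 2.85
position: [0.4746, -0.3326, 0.2616]
tcp_rot: [[-0.003, -0.189, 0.982], [0.003, 0.982, 0.189], [-1.0, 0.004, -0.002]]
force: [-0.1, -0.1, 0.4]
opening: 1.004
```

```bash
python3 - <<'E'
from rig import bot
import cv2
s=bot.read_state();print(s["position"],s["force"])
f=bot.capture("scene")["frame"];cv2.imwrite("pics/g1.png",cv2.resize(f[150:330,80:260,::-1],None,fx=3.3,fy=3.3,interpolation=cv2.INTER_CUBIC))
E
```

```text
[ 0.47464773 -0.33262238  0.26161137] [-0.11125424 -0.10082854  0.36331   ]
```

View pics/g1.png

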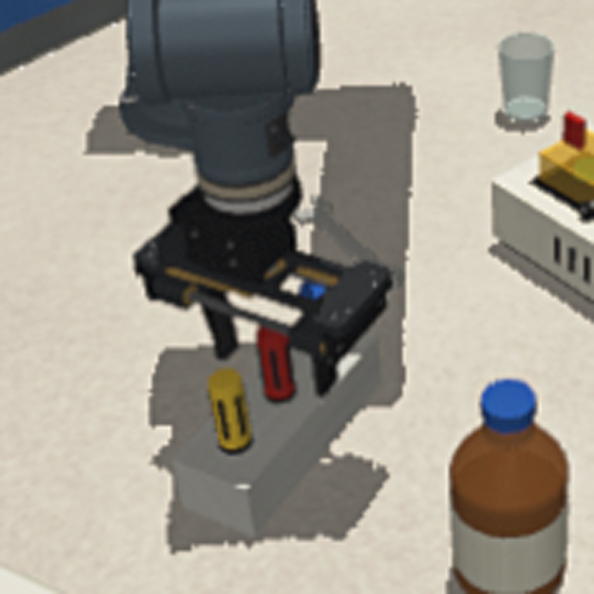

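The red handle at (275,365) in the crop sits between the fingers, so I'm closing them.

step_arm:
  motion:
    - [[0, 0, 0, 0, 0, 0, 10], [0, 0, 0, 0, 0, 0, 10], [0, 0, 0, 0, 0, 0, 10], [0, 0, 0, 0, 0, 0, 10], [0, 0, 0, 0, 0, 0, 10], [0, 0, 0, 0, 0, 0, 10], [0, 0, 0, 0, 0, 0, 10], [0, 0, 0, 0, 0, 0, 10]]

```text
time_s: 3.57
position: [0.4752, -0.3332, 0.2639]
tcp_rot: [[0.0, -0.189, 0.982], [-0.0, 0.982, 0.189], [-1.0, -0.0, 0.0]]
force: [-0.2, -0.3, -0.3]
opening: 0.478
```

step_arm:
  motion:
    - [[0, 0, 0, 0, 0, 0, 10], [0, 0, 0, 0, 0, 0, 10], [0, 0, 0, 0, 0, 0, 10], [0, 0, 0, 0, 0, 0, 10], [0, 0, 0, 0, 0, 0, 10], [0, 0, 0, 0, 0, 0, 10]]

```text
time_s: 4.07
position: [0.4753, -0.3332, 0.2637]
tcp_rot: [[0.0, -0.189, 0.982], [-0.0, 0.982, 0.189], [-1.0, -0.0, 0.0]]
force: [-0.1, -0.2, -0.2]
opening: 0.295
```

step_arm:
  motion:
    - [[0, 0, 0, 0, 0, 15, 10], [0, 0, 0, 0, 0, 35, 10], [0, 0, 0, 0, 0, 60, 10], [0, 0, 0, 0, 0, 90, 10], [0, 0, 0, 0, 0, 120, 10], [0, 0, 0, 0, 0, 145, 10], [0, 0, 0, 0, 0, 165, 10], [0, 0, 6, 4, 38, 170, 10], [0, 0, 12, 8, 76, 170, 10], [0, 0, 18, 12, 114, 170, 10], [0, 0, 24, 16, 152, 170, 10], [0, 0, 30, 20, 190, 170, 10]]

```text
time_s: 5.07
position: [0.4947, -0.1415, 0.4336]
tcp_rot: [[-0.001, -0.658, 0.753], [0.0, 0.753, 0.658], [-1.0, 0.001, -0.0]]
force: [-0.7, 1.3, -0.6]
opening: 0.292
```

```bash
python3 - <<'E'
from h import *
c=load("top");p=np.array([.65445,.1765]);ps=-.1709
for uv in((213.9,194.6),(206.5,192),(222,195.5)):
    q=onplane(c,[uv],.075)[0,:2];d=q-p;print(uv,q,np.hypot(*d),np.arctan2(d[1],d[0])-(ps+np.pi),(np.arctan2(d[1],d[0])-(ps+np.pi)+np.pi)%(2*np.pi)-np.pi)
for a in np.arange(-.3,.31,.1):
    print(round(a,2),p+.125*np.array([np.cos(ps+np.pi+a),np.sin(ps+np.pi+a)]),proj(c,[[*(p+.125*np.array([np.cos(ps+np.pi+a),np.sin(ps+np.pi+a)])),.072]]))
E
```

```text
(213.9, 194.6) [0.53340539 0.20472931] 0.12429276664648942 -0.05821886991933267 -0.05821886991933267
(206.5, 192) [0.54198066 0.23125419] 0.12508946034353538 -0.2821615704366427 -0.2821615704366427
(222, 195.5) [0.53090977 0.17597918] 0.12354132520902994 -6.108069516199654 0.17511579097993213
-0.3 [0.54305496 0.23321106] [[206.09636951 191.74798798]]
-0.2 [0.53794981 0.2218068 ] [[209.25409982 193.26178307]]
-0.1 [0.53400869 0.20994984] [[212.55381609 194.45203484]]
0.0 [0.53127099 0.19775866] [[215.96213344 195.30617906]]
0.1 [0.52976404 0.18535508] [[219.44445365 195.81510668]]
0.2 [0.52950292 0.17286301] [[222.96533263 195.97327842]]
0.3 [0.53049023 0.16040729] [[226.48886071 195.77879874]]
```

step_arm:
  motion:
    - [[0, 0, 4, 4, 35, 0, 10], [0, 0, 8, 8, 70, 0, 10], [0, 0, 12, 12, 105, 0, 10], [0, 0, 16, 16, 140, 0, 10], [0, 0, 20, 20, 175, 0, 10], [0, 0, 24, 24, 210, 0, 10], [0, 0, 28, 28, 245, 0, 10], [0, 0, 32, 32, 280, 0, 10], [0, 0, 36, 34, 310, 0, 10], [0, 0, 39.3, 36, 330, 0, 10], [0, 0, 39.3, 36, 341, 0, 10], [0, 0, 39.3, 36, 341, 0, 10]]

```text
time_s: 6.07
position: [0.5308, 0.1997, 0.4334]
tcp_rot: [[-0.001, -0.986, 0.169], [0.0, 0.169, 0.986], [-1.0, 0.001, 0.0]]
force: [-0.6, 0.3, -0.0]
opening: 0.288
```

step_arm:
  motion:
    - [[0, 0, 0, 0, 0, -20, 10], [0, 0, 0, 0, 0, -40, 10], [0, 0, 0, 0, 0, -55, 10], [0, 0, 0, 0, 0, -70, 10], [0, 0, 0, 0, 0, -80, 10], [0, 0, 0, 0, 0, -85, 10], [0, 0, 0, 0, 0, -85, 10]]

```text
time_s: 6.65
position: [0.531, 0.1969, 0.3477]
tcp_rot: [[-0.003, -0.985, 0.172], [-0.001, 0.172, 0.985], [-1.0, 0.002, -0.001]]
force: [0.5, -1.0, -1.2]
opening: 0.291
```

```bash
cat > snap.py <<'E'
import sys,cv2,pickle
from rig import bot
from h import *
n,cam,u0,u1,v0,v1=sys.argv[1],sys.argv[2],*map(int,sys.argv[3:7])
s=bot.read_state();print(s["time_s"],s["position"],s["force"],s["opening"])
c=bot.capture(cam);pickle.dump(c,open(n+".pkl","wb"))
k=min(760/(u1-u0),580/(v1-v0));cv2.imwrite(f"pics/{n}.png",cv2.resize(c["frame"][v0:v1,u0:u1,::-1],None,fx=k,fy=k,interpolation=cv2.INTER_CUBIC));print("scale",k)
E
python3 snap.py h1 scene 225 325 140 215;python3 snap.py h1t top 170 310 95 225
```

```text
6.65 [0.53102591 0.19686217 0.34768574] [ 0.47856261 -0.98524315 -1.23232421] 0.29079518422454215
scale 7.6
6.7 [0.53134951 0.19712728 0.34855662] [ 0.52122682  0.03951711 -0.59372562] 0.2912924384436738
scale 4.461538461538462
```

View pics/h1.png

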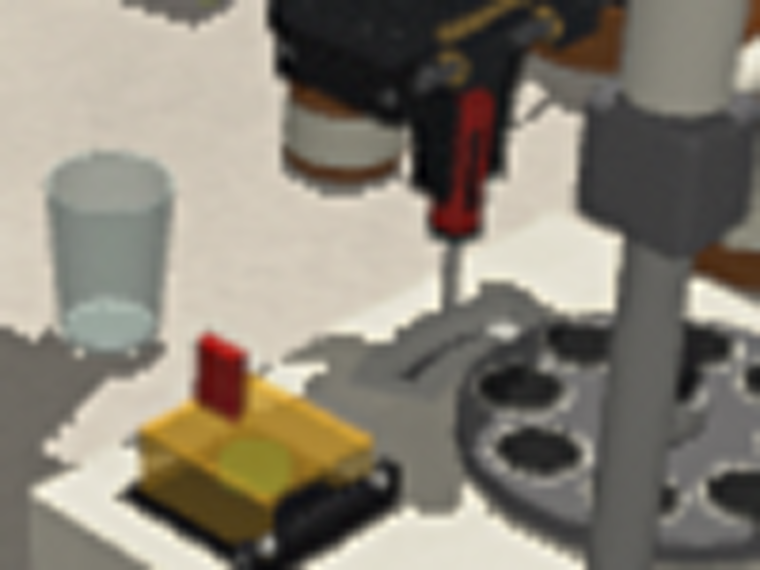

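View pics/h1t.png

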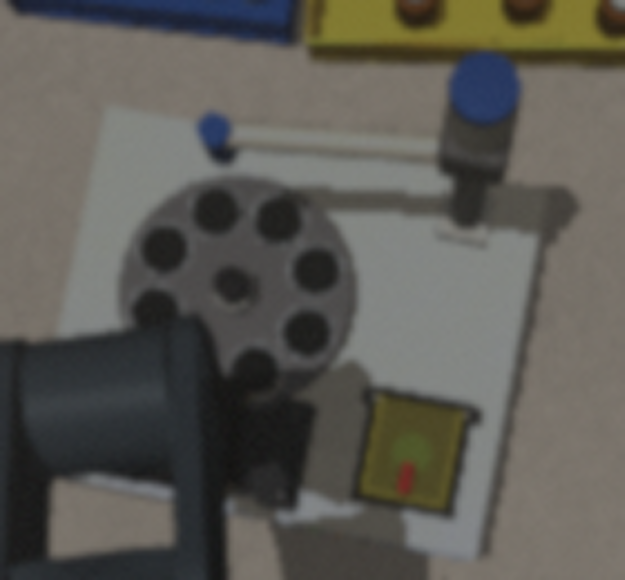

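```bash
python3 - <<'E'
from h import *
c=load("h1")
def pc(X): return (proj(c,X)-[225,140]+.5)*7.6
print("tip",pc([[.5313,.1975,.095]]),"slot mid",pc([[.5313,.1978,.082]]), "handle bottom front",pc([[.5313,.1975,.14]]))
for a in(-.3,.3):
    p=np.array([.65445,.1765]);ps=-.1709;print(a,pc([[*(p+.125*np.array([np.cos(ps+np.pi+a),np.sin(ps+np.pi+a)])),.082]]))
E
```

```text
tip [[449.76866933 312.46948702]] slot mid [[448.23179013 335.7644225 ]] handle bottom front [[456.35897371 228.93096183]]
-0.3 [[507.2689422  312.23949646]]
0.3 [[405.28795581 369.42865075]]
```

The tip at crop (450,310) matches its predicted projection to within 1 px, so the calibration and grasp are good. I'm lowering it into the slot.

step_arm:
  motion:
    - [[0, 0, 0, 0, 0, -5, 10], [0, 0, 0, 0, 0, -9, 10], [0, 0, 0, 0, 0, -12, 10], [0, 0, 0, 0, 0, -14, 10], [0, 0, 0, 0, 0, -16, 10], [0, 0, 0, 0, 0, -17, 10], [0, 0, 0, 0, 0, -17, 10], [0, 0, 0, 0, 0, -17, 10]]

```text
time_s: 7.42
position: [0.5313, 0.1979, 0.3317]
tcp_rot: [[0.0, -0.985, 0.17], [0.0, 0.17, 0.985], [-1.0, -0.0, 0.0]]
force: [0.3, -0.0, -0.6]
opening: 0.293
```

step_arm:
  motion:
    - [[0, 0, 0, 0, 0, -2, 10], [0, 0, 0, 0, 0, -4, 10], [0, 0, 0, 0, 0, -5, 10], [0, 0, 0, 0, 0, -6, 10], [0, 0, 0, 0, 0, -6, 10]]

```text
time_s: 7.83
position: [0.5311, 0.1978, 0.3255]
tcp_rot: [[-0.001, -0.985, 0.17], [-0.0, 0.17, 0.985], [-1.0, 0.0, -0.0]]
force: [0.7, 0.2, -1.2]
opening: 0.291
```

step_arm:
  motion:
    - [[0, 0, 0, 0, 0, -1, 10], [0, 0, 0, 0, 0, -2, 10], [0, 0, 0, 0, 0, -3, 10], [0, 0, 0, 0, 0, -3, 10], [0, 0, 0, 0, 0, -3, 10]]

```text
time_s: 8.25
position: [0.5316, 0.1983, 0.3231]
tcp_rot: [[0.002, -0.985, 0.171], [0.002, 0.171, 0.985], [-1.0, -0.002, 0.002]]
force: [1.0, 2.8, 1.0]
opening: 0.29
```

step_arm:
  motion:
    - [[0, 0, 0, 0.2, 1, 0, 10], [0, 0, 0, 0.4, 2, 0, 10], [0, 0, 0, 0.6, 3, 0, 10], [0, 0, 0, 0.6, 3, 0, 10]]

```text
time_s: 8.58
position: [0.5315, 0.2007, 0.3222]
tcp_rot: [[-0.002, -0.985, 0.17], [-0.001, 0.17, 0.985], [-1.0, 0.001, -0.001]]
force: [-0.7, -0.7, -1.6]
opening: 0.291
```

step_arm:
  motion:
    - [[0, 0, 0, 0, 0, -1, 10], [0, 0, 0, 0, 0, -2, 10], [0, 0, 0, 0, 0, -3, 10], [0, 0, 0, 0, 0, -3, 10], [0, 0, 0, 0, 0, -3, 10]]

```text
time_s: 9.0
position: [0.5318, 0.2008, 0.3196]
tcp_rot: [[-0.0, -0.985, 0.17], [-0.0, 0.17, 0.985], [-1.0, 0.0, -0.0]]
force: [-0.9, 0.3, -0.9]
opening: 0.289
```

```bash
python3 snap.py h2 scene 225 325 140 215
```

```text
9.0 [0.5317575  0.2007759  0.31956888] [-0.88801387  0.31470563 -0.93143302] 0.2887571141800013
scale 7.6
```

View pics/h2.png

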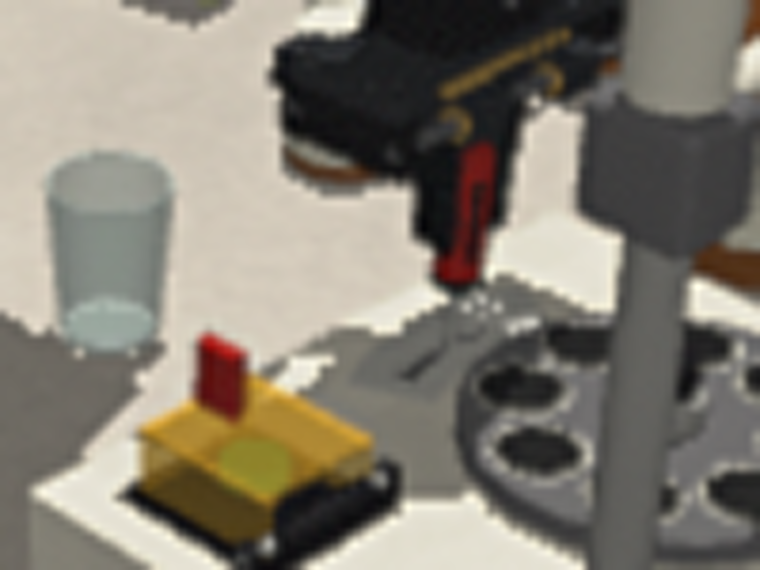

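```bash
python3 - <<'E'
from h import *
c=load("h2")
def pc(X): return (proj(c,X)-[225,140]+.5)*7.6
print(pc([[.5318,.2008,z] for z in(.1111,.115,.120,.125,.082)]))
E
```

```text
[[456.63919828 280.36751699]
 [457.21474842 273.16189989]
 [457.95509397 263.8900927 ]
 [458.69821608 254.58008113]
 [452.3972036  333.41196417]]
```

The handle's lower edge at crop (457,283) matches no slip. The tip is therefore about 6 mm below the disc's face, in the hole, and I'm pressing on down.

step_arm:
  motion:
    - [[0, 0, 0, 0, 0, -2, 10], [0, 0, 0, 0, 0, -4, 10], [0, 0, 0, 0, 0, -6, 10], [0, 0, 0, 0, 0, -8, 10], [0, 0, 0, 0, 0, -10, 10], [0, 0, 0, 0, 0, -10, 10]]

```text
time_s: 9.55
position: [0.5317, 0.2008, 0.3092]
tcp_rot: [[-0.001, -0.985, 0.17], [-0.0, 0.17, 0.985], [-1.0, 0.001, -0.0]]
force: [0.0, -0.3, -1.7]
opening: 0.289
```

step_arm:
  motion:
    - [[0, 0, 0, 0, 0, -3, 10], [0, 0, 0, 0, 0, -6, 10], [0, 0, 0, 0, 0, -9, 10], [0, 0, 0, 0, 0, -12, 10], [0, 0, 0, 0, 0, -14, 10], [0, 0, 0, 0, 0, -16, 10], [0, 0, 0, 0, 0, -17, 10], [0, 0, 0, 0, 0, -17, 10]]

```text
time_s: 10.22
position: [0.5318, 0.2008, 0.2924]
tcp_rot: [[-0.001, -0.985, 0.17], [-0.0, 0.17, 0.985], [-1.0, 0.001, -0.0]]
force: [0.0, 0.2, -1.8]
opening: 0.289
```

step_arm:
  motion:
    - [[0, 0, 0, 0, 0, -1, 10], [0, 0, 0, 0, 0, -2, 10], [0, 0, 0, 0, 0, -3, 10], [0, 0, 0, 0, 0, -3, 10]]

```text
time_s: 10.55
position: [0.5319, 0.2009, 0.2907]
tcp_rot: [[0.001, -0.985, 0.17], [0.0, 0.17, 0.985], [-1.0, -0.001, 0.0]]
force: [-1.5, 1.3, 3.6]
opening: 0.292
```

step_arm:
  motion:
    - [[0, 0, 0, 0, 0, -1, 10], [0, 0, 0, 0, 0, -1, 10], [0, 0, 0, 0, 0, -1, 10]]

```text
time_s: 10.8
position: [0.5319, 0.2009, 0.2906]
tcp_rot: [[0.001, -0.985, 0.17], [0.0, 0.17, 0.985], [-1.0, -0.001, 0.0]]
force: [-3.1, -0.6, 10.3]
opening: 0.291
```

step_arm:
  motion:
    - [[0, 0, 0, 0, 0, 1, 30], [0, 0, 0, 0, 0, 1, 45], [0, 0, 0, 0, 0, 1, 60], [0, 0, 0, 0, 0, 1, 60], [0, 0, 0, 0, 0, 1, 60], [0, 0, 0, 0, 0, 1, 60], [0, 0, 0, 0, 0, 1, 60]]

```text
time_s: 11.38
position: [0.5318, 0.2008, 0.2895]
tcp_rot: [[-0.0, -0.985, 0.17], [-0.0, 0.17, 0.985], [-1.0, 0.0, -0.0]]
force: [-0.3, -0.4, 0.3]
opening: 0.661
```

```bash
python3 snap.py h3 scene 225 325 140 215; python3 - <<'E'
from h import *
c=load("h3")
def pc(X): return (proj(c,X)-[225,140]+.5)*7.6
print(pc([[.5318,.2008,z] for z in(.082,.152)]))
E
```

```text
11.3833 [0.53183324 0.20083657 0.28953012] [-0.32476629 -0.36712777  0.33302102] 0.6611955611080484
scale 7.6
[[452.3972036  333.41196417]
 [462.75959451 203.63720816]]
```

View pics/h3.png

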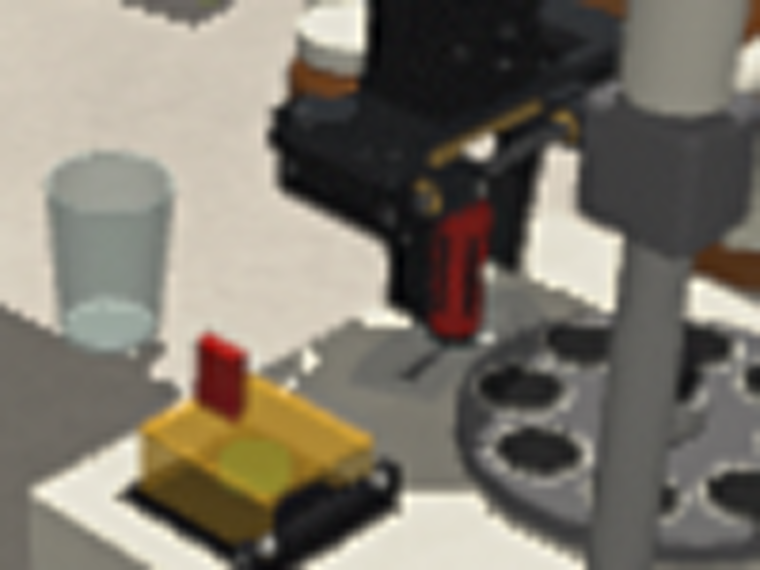

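The handle is seated on the plate and upright, with its lower end at (455,335) as predicted. I'm retreating upward and moving over the guard tab.

step_arm:
  motion:
    - [[0, 0, 0, 0, 0, 10, 60], [0, 0, 0, 0, 0, 30, 60], [0, 0, 0, 0, 0, 55, 60], [0, 0, 0, 0, 0, 80, 60], [0, 0, 0, 0, 0, 100, 60], [0, 0, 0, -3, -20, 105, 60], [0, 0, 0, -7, -50, 105, 60], [0, 0, 0, -11, -80, 105, 60], [0, 0, 0, -15, -110, 105, 60], [0, 0, 0, -19, -140, 105, 60], [0, 0, 0, -23, -163, 105, 60], [0, 0, 0, -23, -163, 105, 60]]

```text
time_s: 12.43
position: [0.5084, 0.0346, 0.3955]
tcp_rot: [[0.0, -0.985, 0.174], [-0.002, 0.174, 0.985], [-1.0, -0.001, -0.002]]
force: [0.4, 0.6, -0.0]
opening: 0.688
```

step_arm:
  motion:
    - [[0, 0, 0, 0, 0, -20, 60], [0, 0, 0, 0, 0, -40, 60], [0, 0, 0, 0, 0, -55, 60], [0, 0, 0, 0, 0, -70, 60], [0, 0, 0, 0, 0, -80, 60], [0, 0, 0, 0, 0, -86, 60], [0, 0, 0, 0, 0, -89.5, 60], [0, 0, 0, 0, 0, -89.5, 60]]

```text
time_s: 13.1
position: [0.5089, 0.0381, 0.305]
tcp_rot: [[-0.0, -0.985, 0.17], [0.0, 0.17, 0.985], [-1.0, 0.0, 0.0]]
force: [0.3, -0.1, 1.5]
opening: 0.689
```

```bash
python3 snap.py h4 scene 215 325 130 215
```

```text
13.1 [0.50889524 0.03811732 0.30504406] [ 0.32150684 -0.05891631  1.49107532] 0.6886869508416205
scale 6.823529411764706
```

View pics/h4.png

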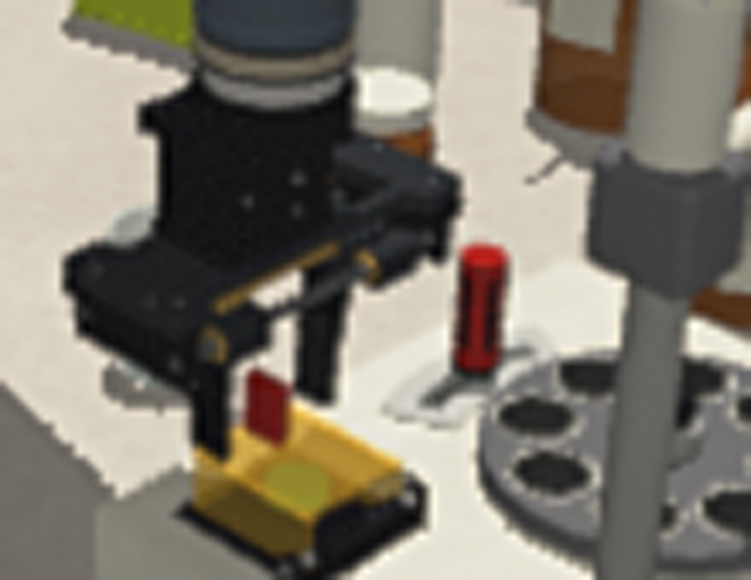

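The pin stands upright and seated at (480,310). The tab at (268,405) is centred between the fingers, so I'm pinching it.

step_arm:
  motion:
    - [[0, 0, 0, 0, 0, 0, 3], [0, 0, 0, 0, 0, 0, 3], [0, 0, 0, 0, 0, 0, 3], [0, 0, 0, 0, 0, 0, 3], [0, 0, 0, 0, 0, 0, 3], [0, 0, 0, 0, 0, 0, 3], [0, 0, 0, 0, 0, 0, 3], [0, 0, 0, 0, 0, 0, 3], [0, 0, 0, 0, 0, 0, 3], [0, 0, 0, 0, 0, 0, 3], [0, 0, 0, 0, 0, 0, 3]]

```text
time_s: 14.07
position: [0.5089, 0.0383, 0.3052]
tcp_rot: [[0.0, -0.985, 0.171], [0.001, 0.171, 0.985], [-1.0, -0.0, 0.001]]
force: [1.0, 3.3, -0.1]
opening: 0.112
```

step_arm:
  motion:
    - [[0, 0, 0, 4.5, -0.8, 5, 3], [0, 0, 0, 9.4, -1.6, 9.6, 3], [0, 0, 0, 14.7, -2.5, 13.8, 3], [0, 0, 0, 20.3, -3.5, 17.5, 3], [0, 0, 0, 26.2, -4.5, 20.6, 3], [0, 0, 0, 32.3, -5.6, 23.3, 3], [0, 0, 0, 38.7, -6.7, 25.3, 3], [0, 0, 0, 45.2, -7.8, 26.9, 3], [0, 0, 0, 45.2, -7.8, 26.9, 3]]

```text
time_s: 14.82
position: [0.5535, 0.0305, 0.3329]
tcp_rot: [[-0.005, -0.985, 0.171], [0.002, 0.171, 0.985], [-1.0, 0.005, 0.001]]
force: [-5.5, 5.1, 3.5]
opening: 0.112
```

```bash
python3 snap.py h5 scene 215 325 130 215
```

```text
14.8167 [0.55349963 0.03052801 0.33288686] [-5.45749529  5.14554541  3.49775707] 0.11162932892345358
scale 6.823529411764706
```

View pics/h5.png

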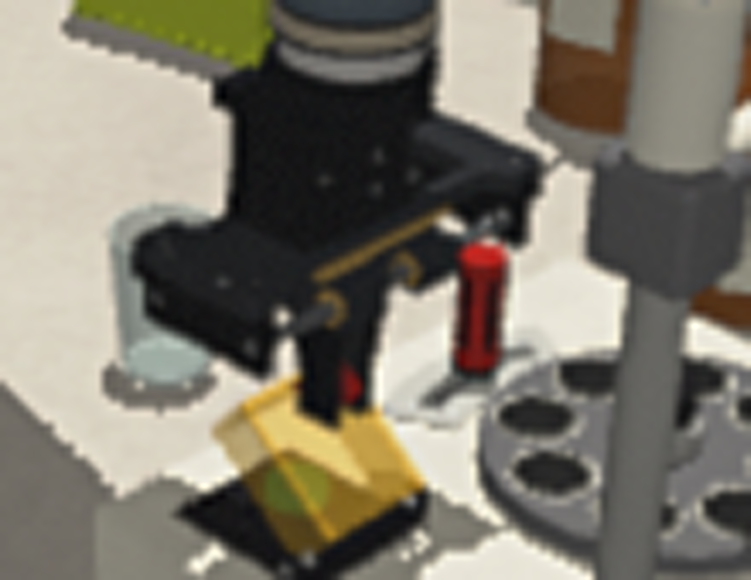

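The guard is at about 40° and the tab is held well, at (330,390) in the crop. I'm continuing along the arc.

step_arm:
  motion:
    - [[0, 0, 0, 6.7, -1.2, 1, 3], [0, 0, 0, 13.4, -2.3, 1.3, 3], [0, 0, 0, 20, -3.5, 1.1, 3], [0, 0, 0, 26.7, -4.6, 0.2, 3], [0, 0, 0, 33.2, -5.7, -1.2, 3], [0, 0, 0, 39.6, -6.8, -3.2, 3], [0, 0, 0, 45.8, -7.9, -5.8, 3], [0, 0, 0, 51.9, -8.9, -8.9, 3], [0, 0, 0, 58.6, -10.1, -13.3, 3], [0, 0, 0, 62.8, -10.8, -16.6, 3], [0, 0, 0, 62.8, -10.8, -16.6, 3]]

```text
time_s: 15.78
position: [0.6185, 0.0192, 0.3151]
tcp_rot: [[0.003, -0.985, 0.171], [0.0, 0.171, 0.985], [-1.0, -0.003, 0.001]]
force: [1.4, 5.4, 3.6]
opening: 0.11
```

```bash
python3 snap.py h6 scene 215 325 130 215
```

```text
15.7833 [0.61850325 0.01916607 0.31514207] [1.40303891 5.44377627 3.61346483] 0.11010900427750389
scale 6.823529411764706
```

View pics/h6.png

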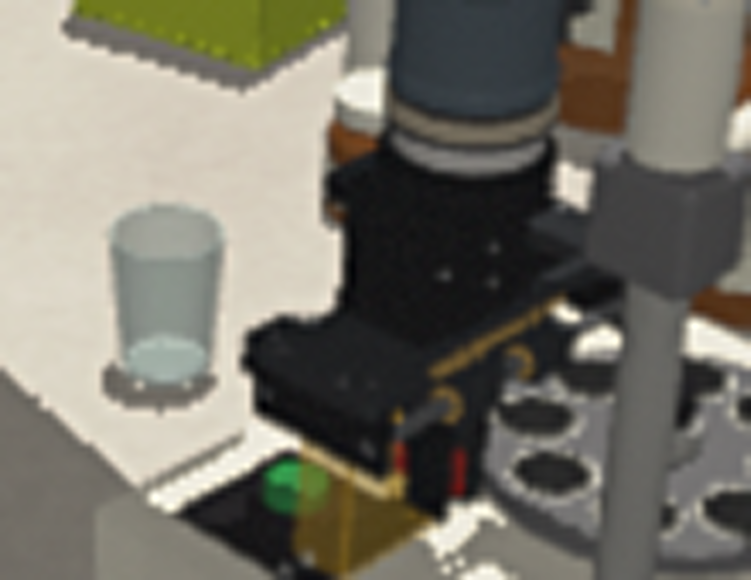

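The guard is at about 90° and the green button is exposed at (295,485). I'm releasing the tab.

step_arm:
  motion:
    - [[0, 0, 0, 0, 0, 0, 40], [0, 0, 0, 0, 0, 0, 40], [0, 0, 0, 0, 0, 0, 40], [0, 0, 0, 0, 0, 0, 40], [0, 0, 0, 0, 0, 0, 40], [0, 0, 0, 0, 0, 0, 40], [0, 0, 0, 0, 0, 20, 40], [0, 0, 0, 0, 0, 45, 40], [0, 0, 0, 0, 0, 70, 40], [0, 0, 0, 0, 0, 90, 40], [0, 0, 0, 0, 0, 90, 40]]

```text
time_s: 16.75
position: [0.618, 0.019, 0.4104]
tcp_rot: [[0.01, -0.985, 0.17], [-0.002, 0.17, 0.985], [-1.0, -0.01, -0.0]]
force: [1.3, 0.5, 0.7]
opening: 0.458
```

```bash
python3 snap.py h7 scene 215 325 130 215; python3 snap.py h7t top 200 300 140 225
```

```text
16.75 [0.6180183  0.01904322 0.41042667] [1.32228791 0.51125242 0.67409541] 0.45754847732103976
scale 6.823529411764706
16.8 [0.61736818 0.01911181 0.40811163] [-0.34127675 -0.66388333 -0.08327195] 0.46290598911428205
scale 6.823529411764706
```

View pics/h7.png

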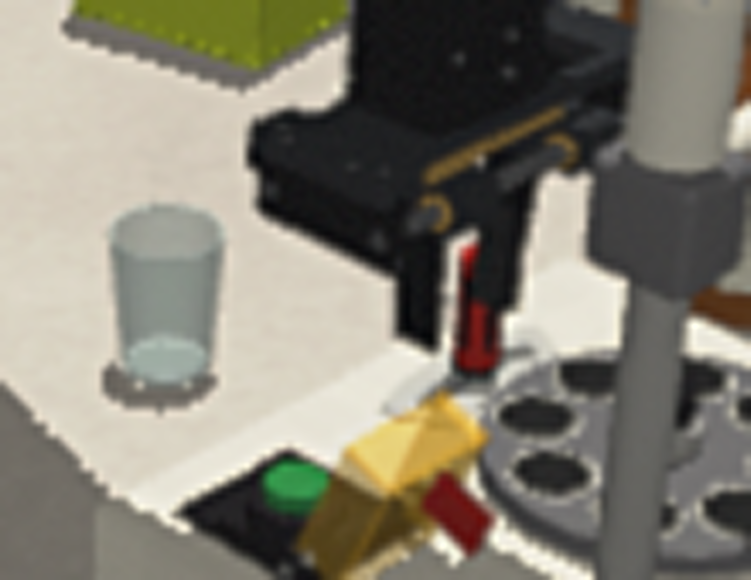

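View pics/h7t.png

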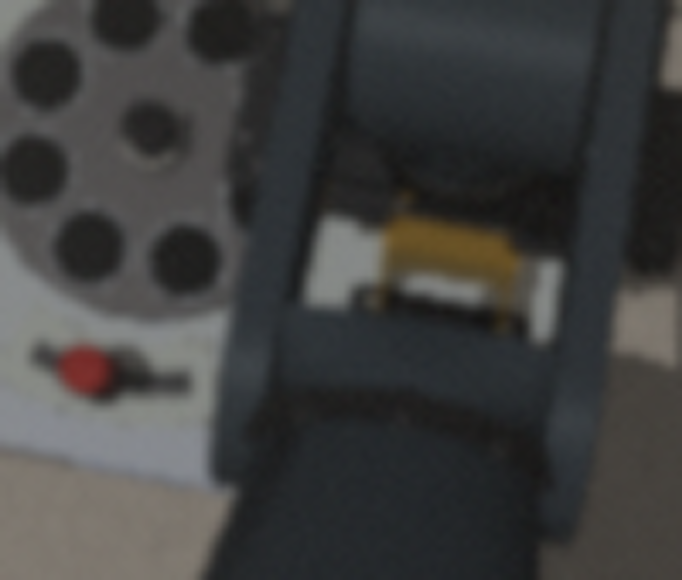

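The guard rests open with its tab at (460,515) and the pin still stands seated. The green button is at (298,483).

```bash
python3 - <<'E'
from h import *
c=load("h7");f=c["frame"].astype(int);m=(f[...,1]>1.6*f[...,0])&(f[...,1]>1.4*f[...,2])&(f[...,1]>90);m[:190]=0;m[215:]=0;m[:,:245]=0;m[:,275:]=0
v,u=np.nonzero(m);print(len(u),u.mean(),v.mean(),onplane(c,[[(u.min()+u.max())/2,(v.min()+v.max())/2-.7]],.0995),np.median(dep(c,np.c_[u,v]),0))
E
```

```text
44 258.0681818181818 200.20454545454547 [[0.52924983 0.03701975 0.0995    ]] [0.53260171 0.03138744 0.10179644]
```

step_arm:
  motion:
    - [[0, 0, 0, -20, 4, 0, 0], [0, 0, 0, -45, 8, 0, 0], [0, 0, 0, -70, 12, 0, 0], [0, 0, 0, -86, 15, 0, 0], [0, 0, 0, -91, 16, -15, 0], [0, 0, 0, -91, 16, -40, 0], [0, 0, 0, -91, 16, -65, 0], [0, 0, 0, -91, 16, -85, 0], [0, 0, 0, -91, 16, -100, 0], [0, 0, 0, -91, 16, -110, 0], [0, 0, 0, -91, 16, -110, 0], [0, 0, 0, -91, 16, -110, 0]]

```text
time_s: 17.85
position: [0.5255, 0.0352, 0.2946]
tcp_rot: [[-0.002, -0.985, 0.17], [0.0, 0.17, 0.985], [-1.0, 0.002, -0.0]]
force: [0.3, 0.0, 0.2]
opening: 0.006
```

```bash
python3 snap.py h8 scene 215 325 130 215
```

```text
17.85 [0.52552723 0.03524366 0.29462331] [0.29817454 0.01309748 0.18950735] 0.006123201873986783
scale 6.823529411764706
```

View pics/h8.png

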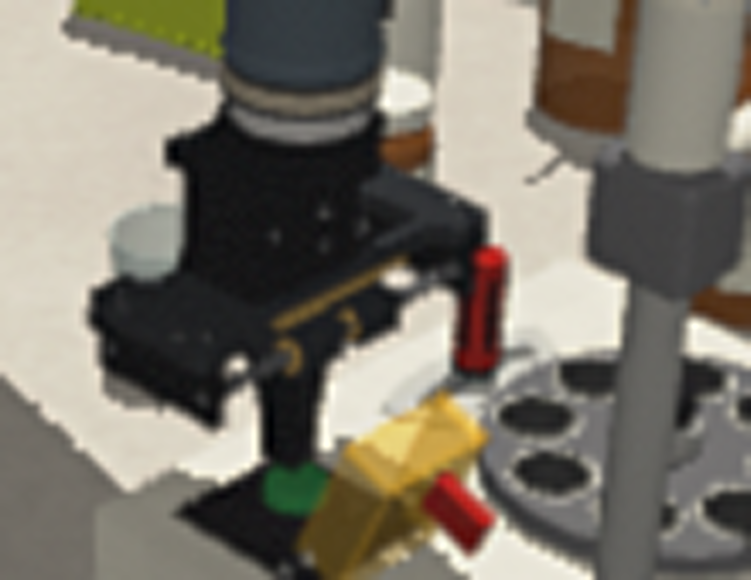

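The fingertips at (290,460) are just above the green button. The pin is partly occluded by the gripper, and the measured force is about zero, so I'm pressing.

step_arm:
  motion:
    - [[0, 0, 0, 0, 0, -5, 0], [0, 0, 0, 0, 0, -10, 0], [0, 0, 0, 0, 0, -13, 0], [0, 0, 0, 0, 0, -15, 0], [0, 0, 0, 0, 0, -17, 0], [0, 0, 0, 0, 0, -19, 0], [0, 0, 0, 0, 0, -20.5, 0], [0, 0, 0, 0, 0, -20.5, 0], [0, 0, 0, 0, 0, -20.5, 0]]

```text
time_s: 18.65
position: [0.5261, 0.0353, 0.2796]
tcp_rot: [[0.004, -0.985, 0.17], [-0.001, 0.17, 0.985], [-1.0, -0.004, -0.0]]
force: [-6.0, 0.5, 32.7]
opening: 0.003
```

```bash
python3 snap.py h9 scene 240 300 165 215
```

```text
18.65 [0.52610141 0.03527838 0.27955595] [-6.03566063  0.49749309 32.65849128] 0.002725836084510514
scale 11.6
```

View pics/h9.png

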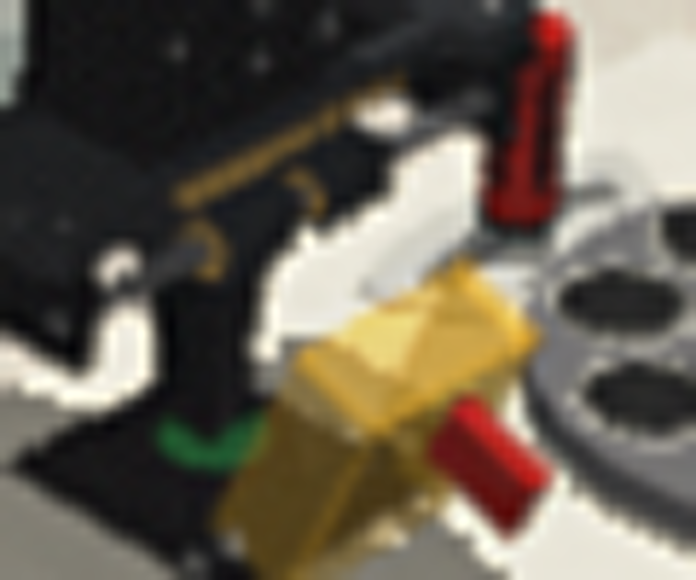

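step_arm:
  motion:
    - [[0, 0, 0, 0, 0, 4, 0], [0, 0, 0, 0, 0, 4, 0], [0, 0, 0, 0, 0, 4, 0]]

```text
time_s: 18.95
position: [0.5262, 0.0352, 0.2802]
tcp_rot: [[0.003, -0.985, 0.17], [-0.0, 0.17, 0.985], [-1.0, -0.003, 0.0]]
force: [0.6, 1.0, 4.5]
opening: 0.005
```

step_arm:
  motion:
    - [[0, 0, 0, 0, 0, 2, 0], [0, 0, 0, 0, 0, 2, 0], [0, 0, 0, 0, 0, 2, 0]]

```text
time_s: 19.2
position: [0.5264, 0.0352, 0.2812]
tcp_rot: [[0.002, -0.985, 0.17], [-0.0, 0.17, 0.985], [-1.0, -0.002, 0.0]]
force: [2.1, 0.1, 4.3]
opening: 0.008
```

step_arm:
  motion:
    - [[0, 0, 0, 0, 0, 2, 0], [0, 0, 0, 0, 0, 2, 0], [0, 0, 0, 0, 0, 2, 0]]

```text
time_s: 19.45
position: [0.5263, 0.0352, 0.283]
tcp_rot: [[0.001, -0.985, 0.17], [-0.0, 0.17, 0.985], [-1.0, -0.001, 0.0]]
force: [2.5, -0.4, 2.7]
opening: 0.006
```

step_arm:
  motion:
    - [[0, 0, 0, 0, 0, 2, 0], [0, 0, 0, 0, 0, 2, 0], [0, 0, 0, 0, 0, 2, 0]]

```text
time_s: 19.7
position: [0.5256, 0.0353, 0.2849]
tcp_rot: [[-0.001, -0.985, 0.17], [0.0, 0.17, 0.985], [-1.0, 0.001, -0.0]]
force: [0.5, -0.0, 2.7]
opening: 0.004
```

The force unloads stiffly from 33 N to 4.5 N, then springs from 4.5 N to 2.7 N over about 5 mm, so the button did bottom out. I'm retreating.

step_arm:
  motion:
    - [[0, 0, 0, 0, 0, 8, 0], [0, 0, 0, 0, 0, 20, 0], [0, 0, 0, 0, 0, 40, 0], [0, 0, 0, -5, 0, 70, 0], [0, 0, 0, -20, -15, 100, 0], [0, 0, 0, -40, -40, 120, 0], [0, 0, 0, -60, -70, 130, 0], [0, 0, 0, -70, -100, 130, 0], [0, 0, 0, -70, -130, 130, 0], [0, 0, 0, -70, -140, 130, 0], [0, 0, 0, -70, -140, 130, 0], [0, 0, 0, -70, -140, 130, 0]]

```text
time_s: 20.7
position: [0.4553, -0.1045, 0.4146]
tcp_rot: [[-0.002, -0.985, 0.172], [0.002, 0.172, 0.985], [-1.0, 0.003, 0.002]]
force: [-0.1, -0.6, 0.2]
opening: 0.003
```

```bash
python3 snap.py h10 scene 100 380 80 290; python3 snap.py h10t top 60 420 60 290
```

```text
20.7 [ 0.45530935 -0.10450936  0.41463344] [-0.05800842 -0.62331435  0.21782325] 0.003207708782988345
scale 2.7142857142857144
20.75 [ 0.45538521 -0.10388257  0.41456413] [0.9620352  0.29839408 0.14458292] 0.004880057376775374
scale 2.111111111111111
```

View pics/h10.png

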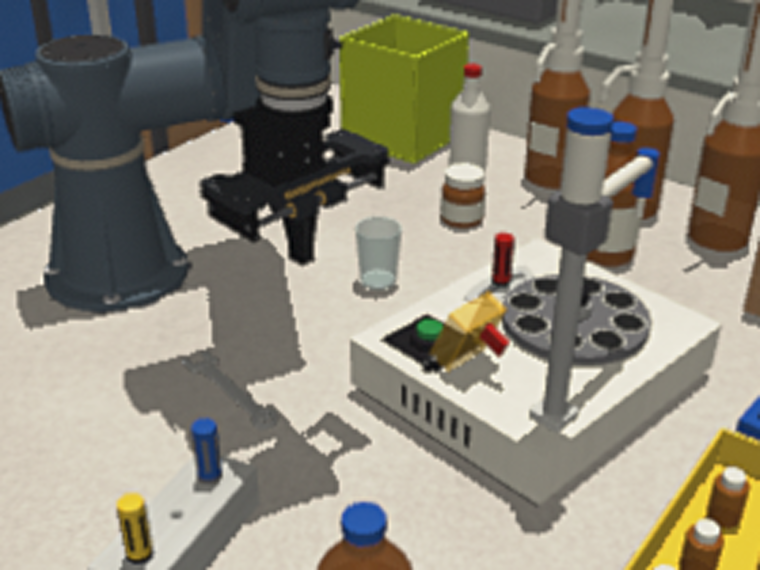

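View pics/h10t.png

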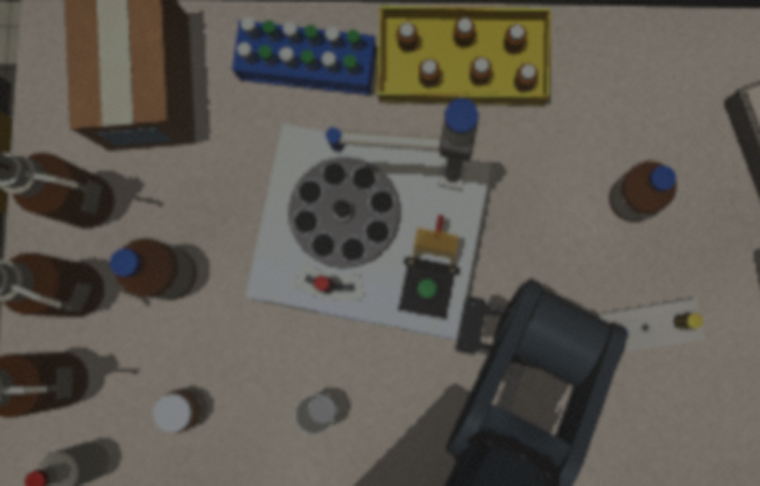

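The pin is seated at (503,258), the guard is open, the button is exposed and up, and the other tools look undisturbed. I'll do one last height check on the pin and then hand in.

```bash
python3 - <<'E'
from h import *
from rig import bot
c=load("h10t");f=c["frame"].astype(int);m=(f[...,0]>1.7*f[...,1])&(f[...,0]>1.7*f[...,2])&(f[...,0]>50);m[:,:195]=0;m[:,235:]=0;m[:180]=0;m[205:]=0
v,u=np.nonzero(m);P=dep(c,np.c_[u,v]);print(len(u),u.mean(),v.mean(),np.median(P,0))
print(bot.read_state()["qvel"].round(2));bot.hand_in()
E
```

```text
37 212.35135135135135 193.7027027027027 [0.53079269 0.20004254 0.14961448]
[ 0.61 -0.1  -0.17 -0.05 -0.3  -0.07]
the job is handed in; nothing more can be done
```

The job is done and handed in at about 20.8 s of the 72 s limit; no verdict is reported, so these are my own checks.

- **Pin:** I took the red index pin from the stand's middle hole and lowered it into the slot. The hole was about 3 mm to the left of slot_mid. I pushed the pin down until its handle met the plate (about 10 N). The last depth reading put the handle's top at 0.150 m against the 0.152 m expected when home. It stands upright in the pictures.
- **Guard:** I pinched the tab, carried it to about 90° and let go. It fell open and stayed open in every later picture.
- **Button:** I pressed it with the closed fingertips until the force rose to about 33 N. On the way back up the force showed a stiff stop, then a 4.5 to 2.7 N spring over about 5 mm, so I judge it fully pressed. In the last pictures the button is clear of the fingers and looks up.
- **Disagreement:** The button bottomed out with the tool about 4 mm higher than the stated fingertip length predicts. I put this down to the fingertips reaching further when closed, but did not check it.
- **Everything else:** The screwdriver, nut driver, bottles, jar and beaker look unmoved. The final force reading was noise only (under about 1 N), and the arm was clear of everything.

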